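# Click out a push-button ceramic pencil on a firebrick

## Robot

A 6-joint arm with a two-finger parallel gripper is mounted at the origin on the work surface; the furniture and walls round the work are solid. World frame = base frame: x ahead of the robot, y to its left, z up, the work surface at z = 0. Lengths are in m, angles in degrees, forces in N, time in s.
With the tool pointing down it reaches from about 0.325 to 0.85 m from the base axis. Payload 15.5 kg.
Tool frame: the origin (TCP) lies at the very end of the fingers, on their centre line; the grasp point (between the pads) lies arm.grip_depth behind it (arm.grip_depth is the distance from the TCP to the grasp point, in m); z points along the fingers, y is the line along which they close (so a half turn about z gives the same grasp; the last joint's range is limited). The gripper opens to 91 mm and grips with 3 to 60 N. Pads are 32 mm wide; open, the fingers measure 118 mm over their backs; the gripper's body (76 mm by 178 mm) begins 60 mm behind the grasp point.
Start: joints at [66.205, 28.281, 77.091, -0, 74.628, -5.472], TCP at [0.196, 0.593, 0.214] pointing down, gripper open.
Joint ranges: [-166.48, 166.48], [-47.26, 123.95], [12.59, 153.08], [-70.14, 250.14], [6.76, 159.57], [-176.63, 176.63]. Speed limits (degrees/s): [108.29, 108.29, 147.25, 172.46, 172.46, 172.46].

## Interface

Orientations are given as a 3x3 rotation matrix whose columns are the frame's x, y, z axes.
In Python, from rig import arm gives the robot as it stands. Calls block until the motion is done:
- arm.move_to(position, orientation): joint-space move of the TCP to a pose.
- arm.move_l(position, orientation=None, feed=0.15): straight line of the TCP; orientation=None keeps the orientation; feed is the mean speed in m/s.
- arm.move_joints(angles): joint-space move.
- arm.grip(opening): finger opening in m; the grip force is fixed at half the most; returns when the fingers have stopped.
- arm.sleep(seconds).
- arm.solve_ik(position, orientation): joint angles nearest the present ones, or None.
- arm.snapshot(name): name is "scene" or "side" or "wrist"; returns the picture (420x560x3 uint8, red, green, blue); there is no depth.
- arm.get_calibration(name): a dict with "intrinsics" (3x3 intrinsics, pixels), "cam_to_world" (4x4, takes a point from camera to world coordinates). Camera axes: x right, y down, z forward; pixel columns grow to the right and rows downward; lengths in m; the calibration is good to about 2 mm. A picture is of the moment at which its call begins: read the wrist's pose just before it. get_calibration takes no time and is no camera call; for the wrist camera it gives the pose at the moment of the call.
A pose or a line that the arm cannot do raises arm.Unreachable and nothing moves.
- arm.sign_off(): hands the job in; it is judged then, once.
Readings, each from a call of its own:
- arm.current_t(): time.
- arm.current_joint_positions(): joint angles.
- arm.current_dq(): joint speeds.
- arm.current_tau(): joint torques, N m.
- arm.current_ee_pos(): TCP position.
- arm.current_tool_rot(): TCP orientation.
- arm.current_force(): force on the tool from outside, world axes, zero at the start.
- arm.current_torque(): the same for the moment, N m.
- arm.current_width(): finger opening in m.
- arm.current_grasp_force(): force on a finger pad.
Only numpy, scipy, OpenCV 4.12 (cv2) and the standard library are available. Lean on these libraries where they do the work, as an engineer would, in place of code of your own. Each camera call takes 0.05 s, during which the arm holds its last target. There are 200 camera calls.

## Task

Pick up the square wooden push-button pencil and, holding it clear of the bench, press its steel end button against an upright side of the firebrick until the button is fully home and the lead stands out of the nose. Then lay the pencil across both notches of the empty terracotta rest, centred on it, and let go. Leave the other things where they are.

Things in the scene. Friction and masses are not known exactly. Their poses are not given: they have to be found in the camera images.
- pencil: push-button pencil: square wooden barrel, 18 x 18 x 110 mm, 50 to 100 g, lying on the bench. Origin on its axis at the barrel's middle (9 mm above the bench as it lies). +x runs along it to the steel end button (11 mm round, standing 14 mm out of the barrel; 4 mm when home), -x to the tapered steel nose, whose tip is 75 mm from the origin. Button home: the lead stands about 10 mm out of the nose.
- pencil_button (a joint): how far the end button is pressed in, m: 0 fully out, 0.010 fully home. It moves straight along the pencil, takes about 5 N at slow speed and stays where it is pushed (no spring return). At the start it is 0 to 0.002.
- button_face (a point): centre of the button's flat outer face, on the pencil's axis, 69 mm from the pencil's origin less the amount pressed; moves with the button
- firebrick: buff firebrick fixed to the bench, a plain block with upright sides: 64 mm along its x, 114 mm along its y, 64 mm tall. Origin at the centre of its underside, on the bench. The broad side that faces the robot has the outward direction -x of the brick, 32 mm from the origin.
- pencil_rest: low terracotta pencil rest, fixed, empty: base plate 90 x 64 x 8 mm, two notched bars 10 mm thick at x = -32 and +32 mm. Notches at y = 0: flat floor 30 mm wide, 20 mm above the bench; sides slope out to 40 mm wide at 33 mm height. Origin: centre of underside. The pencil lies along the rest's x, either way round, its axis 29 mm up. The gap between the bars is free for fingers down to the plate.
- stamp: bystander: a turned wooden stamp standing on its face, 26 mm across, 60 mm tall. Origin at the centre of its underside.
- dish: bystander: a small round bisque-clay dish, 72 mm across, 24 mm tall. Origin at the centre of its underside.
- brush: bystander: a round artist's brush lying flat, 205 x 15 x 15 mm, lying along its own x. Origin at the centre of its underside.
- tape_roll: bystander: a roll of paper tape lying flat, 64 mm across, 24 mm tall. Origin at the centre of its underside.
- clay_ball: bystander: a ball of clay, 62 mm across, 54 mm tall. Origin at the centre of its underside.
- beaker: bystander: a beaker, 70 mm across, 78 mm tall. Origin at the centre of its underside.
Things that resemble listed ones, but are neither listed nor needed, are in the scene too. Of the things shaped like the pencil, the wooden one is meant.

How it is judged (in metres and radians):
On the way, in this order (a step that is already met when the one before it is completed fails the run):
1. the pencil is lifted clear of the bench with its button still out (height (world z) of pencil above 0.025 m and contact force between pencil and the fingers above 1 N and value of joint pencil_button below 0.005 m), for 0.1 s.
2. the held pencil's button is pressed home against the firebrick, clear of the bench (value of joint pencil_button above 0.008 m and contact force between pencil and firebrick above 1 N and contact force between pencil and the fingers above 1 N and height (world z) of pencil above 0.02 m), for 0.05 s.
At the end, for the whole second after the job is handed in: The button is pressed in at least 8 of its 10 mm; the pencil lies still and released in both notches of the rest: the middle of its barrel within 20 mm along and 9 mm across of the rest's middle, its axis 26 to 33 mm above the bench and within 0.2 rad of the rest's x axis, either way round (value of joint pencil_button above 0.008 m and x of pencil in the frame of pencil_rest between -0.02 and 0.02 m and y of pencil in the frame of pencil_rest between -0.009 and 0.009 m and z of pencil in the frame of pencil_rest between 0.026 and 0.033 m and angle between the x axis of pencil and the x axis of pencil_rest, either way round below 0.2 rad and linear speed of pencil below 0.02 m/s and contact force between pencil and the fingers below 0.1 N); the robot touches nothing.
It fails at once if a bystander (stamp, dish, brush, tape roll, clay ball or beaker) is moved more than 30 mm (distance of any of stamp, dish, brush, tape_roll, clay_ball, beaker from where it was at the start of the episode above 0.03 m).
It also fails if it takes over 48 s, if anything falls off the work surface, if the arm or the gripper's body presses on something with over 40 N, if the wrist force passes 120 N, or if a joint passes its speed limit or range.

## Working session

There is one attempt and no reset: what is moved stays moved. The work goes in short steps, each a Python script; the robot and the scene stay as the last script left them, time stands still between calls to the robot, and variables do not carry over. Pictures are saved under pics/ and viewed, at most 10 in all, crops included, and the job is handed in when it is done.

```bash
mkdir -p pics
cat > h.py <<'E'
import numpy as np, cv2
from rig import arm
def save(n,f):
    c=arm.get_calibration(n); im=arm.snapshot(n); cv2.imwrite('pics/'+f+'.png',im[:,:,::-1]); np.savez('pics/'+f+'.npz',K=c['intrinsics'],T=c['cam_to_world']); return im
def ray(f,u,v,z):
    d=np.load('pics/'+f+'.npz'); r=d['T'][:3,:3]@np.linalg.solve(d['K'],[u,v,1]); o=d['T'][:3,3]
    return o+r*(z-o[2])/r[2]
def proj(f,p):
    d=np.load('pics/'+f+'.npz'); q=d['K']@(d['T'][:3,:3].T@(np.array(p)-d['T'][:3,3])); return q[:2]/q[2]
E
python3 - <<'E'
from h import *
a=save('scene','s1');b=save('side','d1');w=save('wrist','w1')
for f in('s1','d1','w1'): d=np.load('pics/'+f+'.npz'); print(f,d['T'].round(3).tolist(),d['K'][0,0])
E
for f in s1 d1; do python3 -c "
import cv2;i=cv2.imread('pics/$f.png');cv2.imwrite('pics/${f}b.png',cv2.resize(i,(800,600),interpolation=cv2.INTER_CUBIC))"; done
```

```text
s1 [[-0.739, -0.494, 0.457, 0.211], [-0.673, 0.528, -0.517, 0.4], [0.014, -0.69, -0.723, 0.713], [0.0, 0.0, 0.0, 1.0]] 380.8212866882326
d1 [[-0.947, -0.177, 0.269, 0.393], [-0.321, 0.58, -0.749, 0.553], [-0.023, -0.795, -0.606, 0.582], [0.0, 0.0, 0.0, 1.0]] 398.11900720122634
w1 [[0.314, 0.911, 0.268, 0.121], [0.949, -0.301, -0.089, 0.617], [-0.0, 0.282, -0.959, 0.385], [0.0, 0.0, 0.0, 1.0]] 303.752171576574
```

View pics/s1b.png

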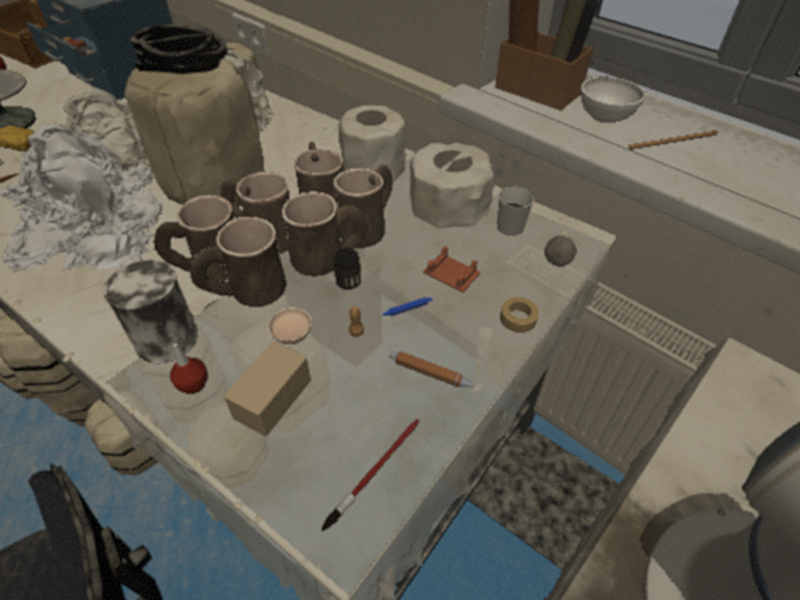

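View pics/d1b.png

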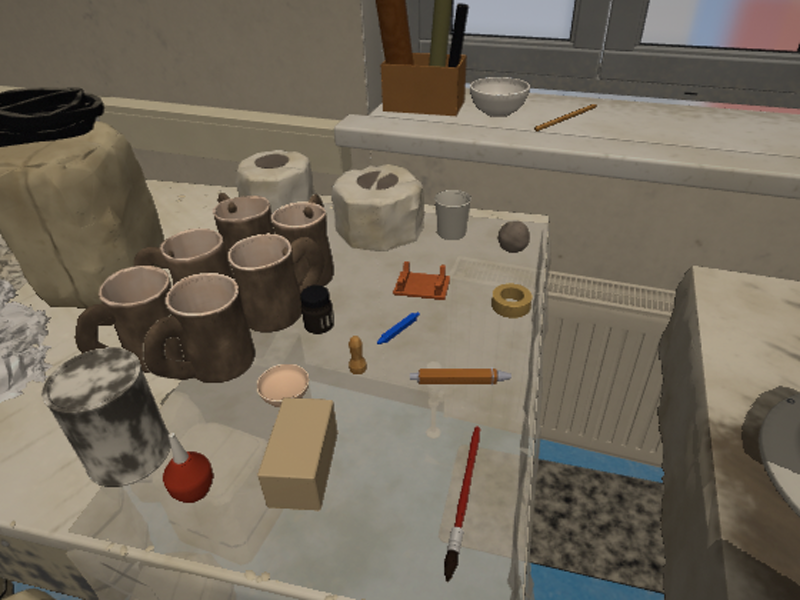

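Both views show the wooden pencil (side view ~(460,377)), a blue lookalike, the brick ~(298,455) and the terracotta rest ~(422,282). Now an enlarged composite.

Run:
```python
from h import *
t=[('d1',280,230),('s1',260,225),('d1',250,165),('d1',165,272)]
T=[]
for f,x,y in t:
    w,h=(100,75)
    if (x,y)==(165,272): w,h=(120,90)
    i=cv2.imread(f'pics/{f}.png')[y:y+h,x:x+w]; T.append(cv2.resize(i,(400,300),interpolation=cv2.INTER_CUBIC))
cv2.imwrite('pics/c1.png',np.vstack([np.hstack(T[:2]),np.hstack(T[2:])]))
s=.7
for n,f,u,v,z in [('pen L','d1',410,377,.009),('pen R','d1',511,377,.009),('pen Ls','s1',390,355,.009),('pen Rs','s1',480,386,.009),('rest','d1',422,288,.008),('rest s','s1',452,274,.008),('brick top','d1',282,400,.064),('bt2','d1',337,402,.064),('bt3','d1',318,474,.064),('bt4','d1',261,470,.064),('blue','d1',398,328,.009),('stamp','d1',357,370,0),('brushtip','d1',476,430,.007),('brushend','d1',452,575,.007)]:
    print(n,ray(f,u*s,v*s,z).round(3))
```

```text
pen L [0.581 0.019 0.009]
pen R [ 0.446 -0.023  0.009]
pen Ls [0.581 0.017 0.009]
pen Rs [ 0.438 -0.034  0.009]
rest [ 0.628 -0.187  0.008]
rest s [ 0.626 -0.197  0.008]
brick top [0.699 0.155 0.064]
bt2 [0.634 0.137 0.064]
bt3 [0.611 0.237 0.064]
bt4 [0.672 0.252 0.064]
blue [ 0.632 -0.075  0.009]
stamp [0.661 0.021 0.   ]
brushtip [0.472 0.081 0.007]
brushend [0.453 0.27  0.007]
```

View pics/c1.png

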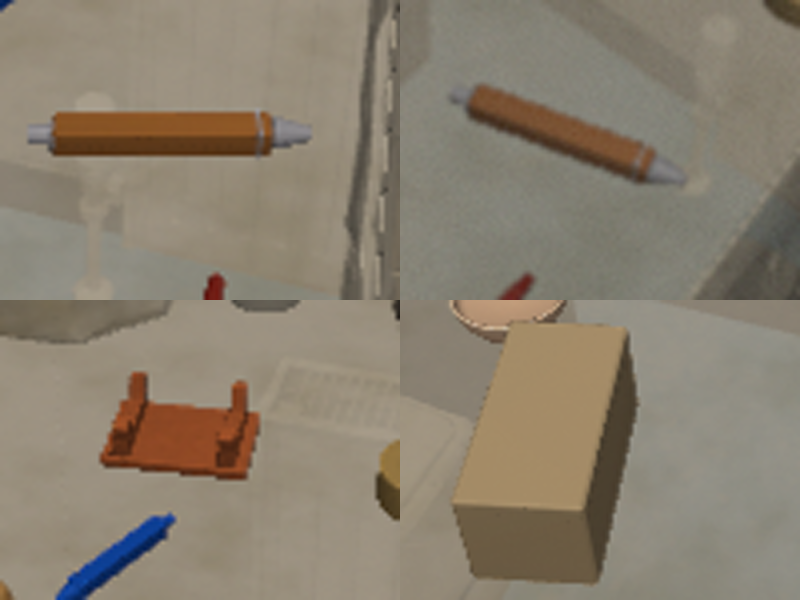

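Run:
```python
from h import *
print(arm.grip_depth, arm.current_tool_rot(), arm.current_t())
for n,x,y in [('FL',102,163),('FR',247,178),('BR',260,112),('BL',125,100)]:
    print(n,ray('d1',250+x/4,165+y/4,.007).round(3))
def R(yaw): c,s=np.cos(yaw),np.sin(yaw); return np.array([[c,s,0],[s,-c,0],[0,0,-1.]])
for a in (18,198): 
    for p in ([.512,-.005,.16],[.512,-.005,.003],[.555,.17,.05],[.627,-.19,.03]): print(a,p,arm.solve_ik(p,R(np.radians(a))))
arm.move_to([.54,-.04,.16],R(np.radians(18)))
i=save('wrist','w2'); print(arm.current_t(),arm.current_joint_positions())
cv2.imwrite('pics/w2b.png',cv2.resize(i[:,:,::-1],(800,600),interpolation=cv2.INTER_CUBIC))
```

```text
0.0188 [[-9.49298606e-01  3.14375620e-01 -3.55625166e-04]
 [ 3.14375815e-01  9.49298212e-01 -8.66534161e-04]
 [ 6.51771198e-05 -9.34399622e-04 -9.99999561e-01]] 0.15
FL [ 0.669 -0.158  0.007]
FR [ 0.582 -0.17   0.007]
BR [ 0.592 -0.237  0.007]
BL [ 0.677 -0.225  0.007]
18 [0.512, -0.005, 0.16] [-7.24393317e+00  2.30233525e+01  9.67462077e+01 -2.54444375e-14
  6.02304398e+01  6.47560668e+01]
18 [0.512, -0.005, 0.003] [-7.24393317e+00  3.74459263e+01  1.04259562e+02 -2.54444375e-14
  3.82945120e+01  6.47560668e+01]
18 [0.555, 0.17, 0.05] [ 1.11367236e+01  3.63903972e+01  9.28198512e+01 -2.54444375e-14
  5.07897516e+01  8.31367236e+01]
18 [0.627, -0.19, 0.03] [-2.20778543e+01  4.23815464e+01  8.20924962e+01 -2.54444375e-14
  5.55259574e+01  4.99221457e+01]
198 [0.512, -0.005, 0.16] [-7.24393317e+00  2.30233525e+01  9.67462077e+01 -2.54444375e-14
  6.02304398e+01 -1.15243933e+02]
198 [0.512, -0.005, 0.003] [-7.24393317e+00  3.74459263e+01  1.04259562e+02 -2.54444375e-14
  3.82945120e+01 -1.15243933e+02]
198 [0.555, 0.17, 0.05] [ 1.11367236e+01  3.63903972e+01  9.28198512e+01 -2.54444375e-14
  5.07897516e+01 -9.68632764e+01]
198 [0.627, -0.19, 0.03] [-2.20778543e+01  4.23815464e+01  8.20924962e+01 -2.54444375e-14
  5.55259574e+01 -1.30077854e+02]
2.7583 [-1.04898450e+01  2.51533600e+01  9.27480252e+01  5.36380913e-03
  6.20905896e+01  6.14306014e+01]
```

View pics/w2b.png

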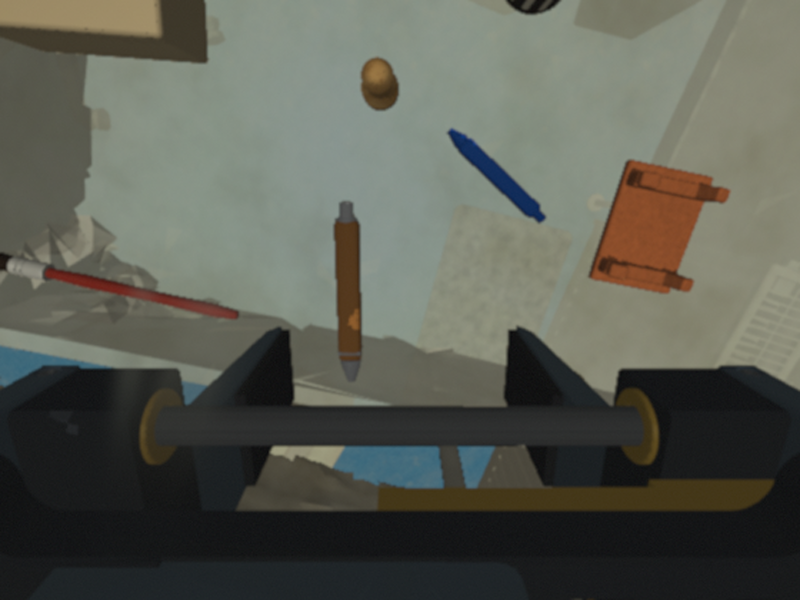

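Wrist view: pencil button tip (346,202), nose tip (351,380); rest plate corners (629,160),(713,178),(668,292),(591,277); brick near top edge (0,28)–(160,38).

Run:
```python
from h import *
for n,x,y,z in [('btn',346,202,.009),('nose',351,380,.009),('restA',629,160,.008),('restB',713,178,.008),('restC',668,292,.008),('restD',591,277,.008),('bt0',0,28,.064),('bt1',160,38,.064),('bb1',207,62,0),('stamp',380,103,0)]:
    print(n,ray('w2',x*.7,y*.7,z).round(4))
# brown/orange mask: pencil axis
i=cv2.imread('pics/w2.png'); h=cv2.cvtColor(i,cv2.COLOR_BGR2HSV)
m=((h[...,0]<16)&(h[...,1]>130)&(h[...,2]>50)).astype(np.uint8)
n,l,s,c=cv2.connectedComponentsWithStats(m)
for k in range(1,n):
    if s[k,4]>300:
        p=cv2.boxPoints(cv2.minAreaRect(np.argwhere(l==k)[:,::-1].astype(np.float32))); print(s[k],[ray('w2',*q,.012)[:2].round(4).tolist() for q in p])
```

```text
btn [0.5829 0.014  0.009 ]
nose [ 0.4467 -0.0297  0.009 ]
restA [ 0.6734 -0.169   0.008 ]
restB [ 0.681  -0.2319  0.008 ]
restC [ 0.5947 -0.2418  0.008 ]
restD [ 0.5871 -0.1801  0.008 ]
bt0 [0.6192 0.2136 0.064 ]
bt1 [0.6414 0.1301 0.064 ]
bb1 [0.6428 0.1318 0.    ]
stamp [0.655  0.0111 0.    ]
[ 413  113   98   92 5239] [[0.5875, -0.1761], [0.679, -0.1658], [0.6804, -0.2436], [0.5869, -0.2609]]
[ 235  156   17   90 1251] [[0.5665, 0.0169], [0.5717, 0.002], [0.4758, -0.0288], [0.4701, -0.0125]]
[ 32 188 134  35 801] [[0.4586, 0.2154], [0.4677, 0.2145], [0.4794, 0.0712], [0.4701, 0.0711]]
```

```bash
cat >> h.py <<'E'
def R(deg): a=np.radians(deg); c,s=np.cos(a),np.sin(a); return np.array([[c,s,0],[s,-c,0],[0,0,-1.]])
E
python3 - <<'E'
from h import *
p=np.array([.517,-.004,.06])
arm.move_to(p,R(17.7)); p[2]=.003; arm.move_l(p,feed=.1)
print(arm.grip(0.0),arm.current_width(),arm.current_grasp_force(),arm.current_force())
p[2]=.08; arm.move_l(p); print(arm.current_width(),arm.current_grasp_force(),arm.current_force())
u=np.array([np.cos(np.radians(14)),np.sin(np.radians(14)),0])
q=np.array([.624,.186,.04])-u*.095
arm.move_to(q+[0,0,.03],R(14)); arm.move_l(q); print(arm.current_ee_pos(),arm.current_force(),arm.current_t())
a=save('wrist','w3')[:,:,::-1]; b=save('side','d3')[:,:,::-1]
b=b[210:360,140:340]
cv2.imwrite('pics/c3.png',np.hstack([cv2.resize(a,(400,300)),cv2.resize(b,(400,300),interpolation=cv2.INTER_CUBIC)]))
E
```

```text
False 0.017746230478370307 29.99981939792633 [-0.7563865  -0.36161305 -0.48877332]
0.01784742835497746 29.99986857175827 [-0.4272324   0.39449645 -0.40438104]
[0.53141997 0.16200325 0.03964796] [ 0.12191969  0.00551391 -0.89004735] 6.8167
```

View pics/c3.png

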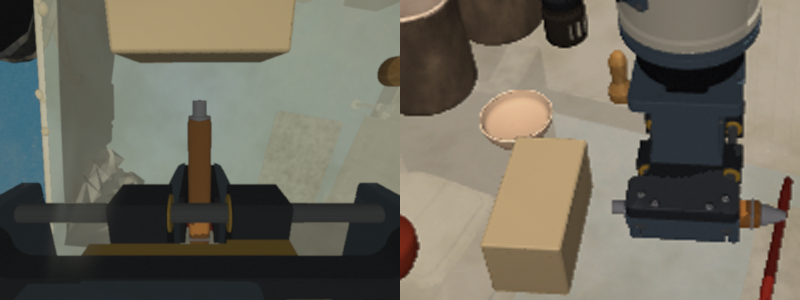

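The pencil is held level with its button (200,108) facing the brick face squarely (edge at row 52), roughly centred. Press now.

Run:
```python
from h import *
u=np.array([np.cos(np.radians(14)),np.sin(np.radians(14)),0])
q=np.array([.624,.186,.04])-u*.095
f0=arm.current_force(); L=[]
d=0; 
while d<.055:
    d+= .002 if not L or L[-1][1]<2 else .001
    arm.move_l(q+u*d,R(14),feed=.02); f=-(arm.current_force()-f0)@u
    L.append((round(d,3),round(f,2),round(float((arm.current_ee_pos()-q)@u),4)))
    if f>11: break
arm.sleep(.2); print(L[-22:],-(arm.current_force()-f0)@u,arm.current_width(),arm.current_t())
b=save('side','d4')[:,:,::-1][210:360,140:340]
arm.move_l(q,feed=.1)
a=save('wrist','w4')[:,:,::-1]
cv2.imwrite('pics/c4.png',np.hstack([cv2.resize(a[100:400,180:380],(400,600)),cv2.resize(b[:,:133],(400,450),interpolation=cv2.INTER_CUBIC)[:600].repeat(1,0) if 0 else cv2.copyMakeBorder(cv2.resize(b,(400,300)),0,300,0,0,0)]))
```

```text
[(0.008, np.float64(-0.96), 0.0081), (0.01, np.float64(-0.01), 0.0101), (0.012, np.float64(0.45), 0.0121), (0.014, np.float64(1.23), 0.0141), (0.016, np.float64(0.16), 0.0161), (0.018, np.float64(1.07), 0.0182), (0.02, np.float64(0.81), 0.0202), (0.022, np.float64(0.39), 0.0221), (0.024, np.float64(0.56), 0.0242), (0.026, np.float64(0.35), 0.0262), (0.028, np.float64(0.07), 0.0282), (0.03, np.float64(3.09), 0.0298), (0.031, np.float64(5.15), 0.0305), (0.032, np.float64(5.06), 0.0317), (0.033, np.float64(5.77), 0.0329), (0.034, np.float64(4.17), 0.034), (0.035, np.float64(4.63), 0.035), (0.036, np.float64(3.92), 0.036), (0.037, np.float64(4.01), 0.037), (0.038, np.float64(3.29), 0.038), (0.039, np.float64(7.26), 0.0384), (0.04, np.float64(12.69), 0.0384)] 11.626111073927575 0.017670229920805528 13.3667
```

View pics/c4.png

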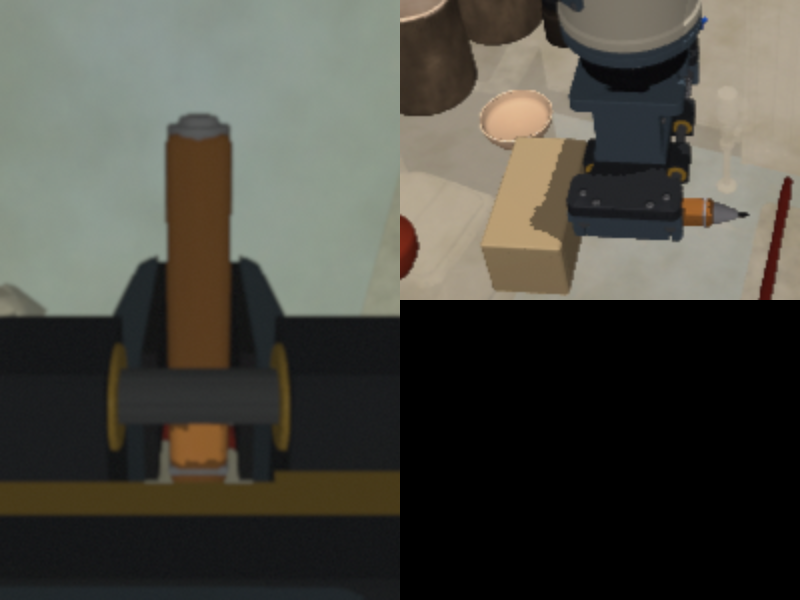

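Button flush-home (plate-like stub at (198,125)), black lead visible at the nose in the side view (742,213). Now hover over the rest and look.

Run:
```python
from h import *
print('barrel end est',ray('w4',279,167.5,.055), 'tcp',arm.current_ee_pos())
q=arm.current_ee_pos(); arm.move_l(q+[0,0,.06])
arm.move_to([.632,-.201,.10],R(7.3)); print(arm.current_ee_pos(),arm.current_width(),arm.current_t())
a=save('wrist','w5')[:,:,::-1]; b=save('side','d5')[:,:,::-1]; c=save('scene','s5')[:,:,::-1]
f=lambda i:cv2.resize(i,(400,300),interpolation=cv2.INTER_CUBIC)
cv2.imwrite('pics/c5.png',np.vstack([cv2.resize(a,(800,600),interpolation=cv2.INTER_CUBIC)[100:400],np.hstack([f(b[140:260,240:400]),f(c[130:250,260:420])])]))
```

```text
barrel end est [0.58736712 0.17579886 0.055     ] tcp [0.53325596 0.16327017 0.04033818]
[ 0.63190749 -0.19962379  0.09981216] 0.017918130272482468 15.975
```

View pics/c5.png

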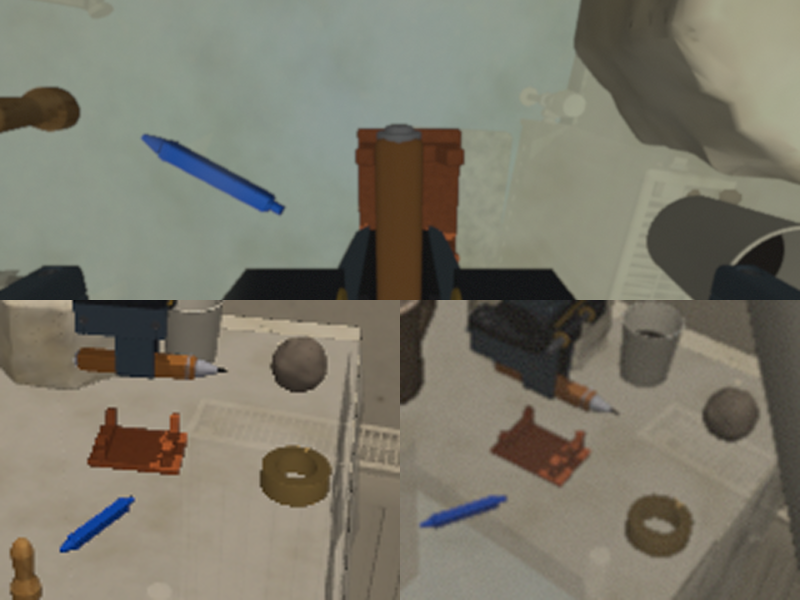

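Run:
```python
from h import *
s=.7
for n,f,u,v,z in [('A','w5',359,228,.008),('B','w5',461,228,.008),('L','w5',361,325,.008),('R','w5',458,345,.008),('postL','w5',357,250,.033),('postR','w5',463,250,.033),
 ('pot base','d1',378,248,0),('pot right','d1',420,232,0),('pot top near','d1',378,185,.1),('beaker base','d1',452,238,0),('pot w','w5',650,225,.1),('pot w2','w5',580,160,.1)]:
    print(n,ray(f,u*s,v*s,z).round(4))
```

```text
A [ 0.6747 -0.1708  0.008 ]
B [ 0.6827 -0.2319  0.008 ]
L [ 0.6129 -0.1785  0.008 ]
R [ 0.6073 -0.2429  0.008 ]
postL [ 0.666  -0.1728  0.033 ]
postR [ 0.6736 -0.2311  0.033 ]
pot base [ 0.7493 -0.2954  0.    ]
pot right [ 0.6904 -0.3745  0.    ]
pot top near [ 0.7671 -0.3565  0.1   ]
beaker base [ 0.6239 -0.3706  0.    ]
pot w [ 0.7035 -0.2907  0.1   ]
pot w2 [ 0.7237 -0.2575  0.1   ]
```

Run:
```python
from h import *
u=np.array([.992,.126,0]); c=np.array([.6319,-.1996,.1058])
print('d5 lead',ray('d5',240+227/2.5,140+70.5/2.5,.1058),'s5',ray('s5',260+218/2.5,130+113/2.5,.1058),'true',c-u*.085)
```

```text
d5 lead [ 0.54904264 -0.20517851  0.1058    ] s5 [ 0.55006445 -0.2084382   0.1058    ] true [ 0.54758 -0.21031  0.1058 ]
```

Run:
```python
from h import *
p=np.array([.633,-.2055,.06]); arm.move_l(p,R(7.3)); arm.sleep(.3)
print(arm.current_ee_pos()); f0=arm.current_force()
for z in (.045,.035,.030,.027,.025,.024,.0235,.023):
    p[2]=z; arm.move_l(p,R(7.3),feed=.03); f=arm.current_force()-f0; print(z,f.round(2),arm.current_ee_pos().round(4))
    if np.linalg.norm(f)>8: break
print(arm.current_t())
b=save('side','d6')[:,:,::-1]; c=save('scene','s6')[:,:,::-1]
f=lambda i:cv2.resize(i,(400,300),interpolation=cv2.INTER_CUBIC)
cv2.imwrite('pics/c6.png',np.hstack([f(b[150:240,250:370]),f(c[140:230,260:380])]))
```

```text
[ 0.63336242 -0.20558386  0.06079552]
0.045 [ 0.32 -1.05  0.42] [ 0.633  -0.2055  0.0449]
0.035 [ 0.85 -0.93  0.66] [ 0.6329 -0.2055  0.0348]
0.03 [-0.1  -0.81 -0.41] [ 0.6328 -0.2054  0.0298]
0.027 [ 0.86 -1.15  0.88] [ 0.6329 -0.2054  0.0268]
0.025 [ 0.42 -0.51  0.27] [ 0.6329 -0.2055  0.0249]
0.024 [ 0.08 -0.19  0.48] [ 0.633  -0.2055  0.0239]
0.0235 [-0.09 -1.2   0.48] [ 0.633  -0.2055  0.0235]
0.023 [ 0.08 -0.14  0.43] [ 0.633  -0.2055  0.023 ]
19.5417
```

View pics/c6.png

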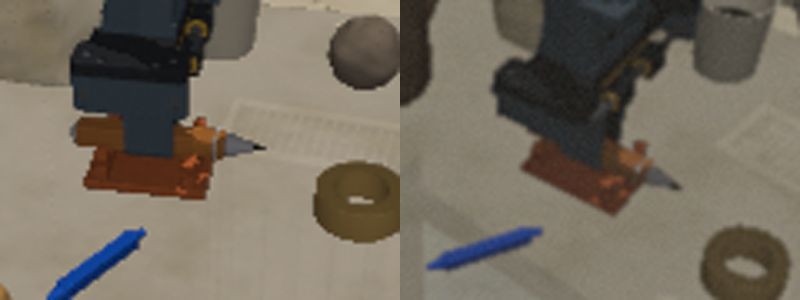

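The pencil lies between the posts of both bars (nose tip (263,147)). Touch down, release and retreat.

Run:
```python
from h import *
p=np.array([.633,-.2055,.023]); f0=arm.current_force()
for z in np.arange(.0225,.0189,-.0005):
    p[2]=z; arm.move_l(p,R(7.3),feed=.03); f=(arm.current_force()-f0)[2]; print(round(z,4),f.round(2))
    if f>3: break
arm.grip(.05); print(arm.current_width(),arm.current_grasp_force())
arm.move_l([.633,-.2055,.10],R(7.3),feed=.08)
arm.move_l([.56,-.2,.2],R(7.3)); arm.sleep(.3); print(arm.current_t())
w=save('wrist','w7')[:,:,::-1]; b=save('side','d7')[:,:,::-1]
f=lambda i:cv2.resize(i,(400,300),interpolation=cv2.INTER_CUBIC)
cv2.imwrite('pics/c7.png',np.vstack([cv2.resize(w,(800,600))[0:300],np.hstack([f(b[150:240,250:370]),f(b[150:390,100:420])])]))
```

```text
0.0225 8.23
0.04980512751507165 0.0
22.9417
```

View pics/c7.png

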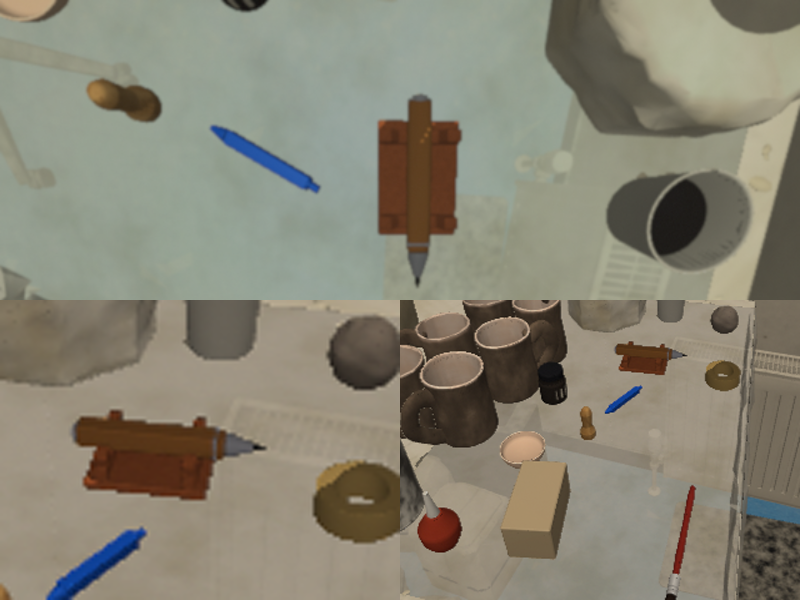

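The pencil lies centred in both notches (pencil axis at column 419, plate middle at 418), with the lead out and nothing else disturbed.

```bash
python3 -c "
from rig import arm
print(arm.sign_off())"
```

```text
the job is handed in; nothing more can be done
None
```

I pressed the wooden pencil's button home against the firebrick with the pencil held clear of the bench, laid the pencil centred across both notches of the rest and released it, saw nothing else moved in the last pictures, and handed the job in at about 23 s on the robot's clock; sign-off returned no verdict.

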